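# Clear the bench scale and hold its recessed zero button

## Robot

A 7-joint arm with a two-finger parallel gripper is mounted at the origin on the work surface. World frame = base frame: x ahead of the robot, y to its left, z up, the work surface at z = 0. Lengths are in m, angles in degrees, forces in N, time in s.
With the tool pointing down it reaches from about 0.425 to 0.875 m from the base axis. Payload 4.7 kg.
Tool frame: the origin (TCP) lies on the centre line of the jaws, within the pads' length; the fingertips stand 11 mm ahead of it and the grasp point (between the pads) lies 8 mm behind it (finger_overhang is the x of the fingertips in the tool frame, in m); x points along the fingers, z is the direction in which the jaws open and shut, and the axes are right-handed (so a half turn about x gives the same grasp; the last joint's range is limited). The gripper opens to 87 mm and grips with 3 to 60 N. Pads are 19 mm wide; open, the fingers measure 117 mm over their backs; the gripper's body (75 mm by 190 mm) begins 51 mm behind the grasp point.
Start: joints at [0.808, 18.392, -4.016, 83.108, 1.295, 78.541, -3.26], TCP at [0.65, -0, 0.234] pointing down, gripper open.
Joint ranges: [-163.93, 163.93], [-17.29, 119.83], [-79.2, 71.16], [3.27, 140.29], [-89.18, 269.18], [5.43, 117.66], [-154.24, 154.24]. Speed limits (degrees/s): [147.25, 147.25, 180, 180, 180, 180, 180].

## Interface

Orientations are given as [roll, pitch, yaw] about the fixed x, y, z axes, in that order (R = Rz(yaw) Ry(pitch) Rx(roll)).
In Python, from cell import get_obs, read_camera, sign_off, cut_out, finger_overhang gives the robot as it stands.
- The arm moves only by the tool servo_tool, never from a script. Its argument "rows" is one flat list of numbers, 5 for each row, row after row: the shift along the world's x, y, z in mm, then the turn about the world's z in degrees, then the closure, from 0 (fully open) to 1 (shut). A call has 1 to 10 rows; each row is the pose to reach, as a shift and turn from the pose commanded when the call began; what a row does not reach only later rows make up. A row lasts 1/12 s, in which the tool goes at most 41.7 mm and 7.16 degrees, less where a joint would pass 70% of its speed; a pose out of reach is approached as far as the arm can. A call with a gripper value outside its range is refused whole. The fingers move at their own pace and stop on an object; "force" is the grip in N (left out, the last holds). Time passes only in rows, so rows that repeat a pose let the fingers close. It gives the time, the measured TCP pose, the force and the opening at its end, in the units of the state.
- get_obs(): the state, without advancing time (a new reading comes with each control period).
- read_camera(name): name is "scene" or "side" or "wrist"; returns a dict with "frame" (384x512x3 uint8, blue, green, red), "range_z" (384x512 float32, m along the optical axis (not along the pixel's ray), 0 where there is no reading), "intrinsics" (3x3 intrinsics, pixels), "cam_to_world" (4x4, takes a point from camera to world coordinates); the wrist camera has in their place "tool_from_camera" (4x4, takes a point from camera to tool coordinates, whose origin is the TCP and whose axes are the tool frame's). Camera axes: x right, y down, z forward; pixel columns grow to the right and rows downward; lengths in m; the calibration is good to about 2 mm. A picture is of the moment at which its call begins: read the wrist's pose just before it.
- sign_off(): hands the job in, once; it reports no verdict.
Trained networks look in a picture, given as the dict that the camera call returned (one of the last four; its "shot" number tells which), for a name from the list of things; names that differ only in an ending like _2 or _b are one class to them, and where a whole thing is asked for, a point or a joint stands for the part that bears it (a point fixed in the world has none). Each returns a list of dicts, best first, with "score" (0 to 1); they miss things now and then, are a little off and sometimes report something else, mostly with a low value. They report only what shows in the picture. A call takes as long as a camera call. They do not tell look-alikes from the thing itself.
- cut_out(name, picture): "pixels" (384x512 bool, what is visible of it) and "extent" ([centre column, centre row, width, height] in pixels, round what is visible of it).
The state is a dict: "time_s": time; "qpos": joint angles; "joint_velocities": joint speeds; "effort": joint torques, N m; "tool_pos": TCP position; "tool_rot": TCP orientation; "force": force on the tool from outside, world axes, zero at the start; "wrist_torque": the same for the moment, N m; "grip_width": finger opening in m.
Only numpy, scipy, OpenCV 4.12 (cv2) and the standard library are available. Lean on these libraries where they do the work, as an engineer would, in place of code of your own. Each camera call takes 0.05 s, during which the arm holds its last target.

## Task

Broken porcelain chips are lying on the bench scale's weighing plate: pick up the scraper block, wipe all three chips off the plate into the open catch tray beside the scale without touching them with the fingers, and stand or lay the scraper back on the bench, touching neither the scale, the tray, the weight case nor the stylus stand. Only when the plate is clear and the scraper is down, take the stylus from its stand, reach its tip down through the round hole in the scale's console and press the recessed zero button right down. Finish like that, with the stylus still gripped and the button held down, and leave the other things on the bench where they are.

Things in the scene. Friction and masses are not known exactly. Their poses are not given: they have to be found in the camera images.
- scale: Bench scale, off-white, fixed to the bench; origin at bench level, x points away from the robot (at yaw 0), y left, z up. Case 220 (x) by 140 (y) mm. The console with display, keys and the round hole is the part x = -110 to -40 mm, a flat deck 60 mm above the bench. Behind it lies the steel weighing plate.
- plate_center (a point): Centre of the top face of the steel weighing plate, 70 mm above the bench. Flat and rimless, 130 mm along the scale's x and 160 mm along its y (so it overhangs the case and the near wall of the tray). Fixed, does not move when pressed.
- aperture (a point): Centre of the mouth of the round hole, 18 mm in diameter, vertical, in the console's flat deck (60 mm above the bench). The top of the button, a 16 mm disc, lies 25 mm below the mouth when up.
- zero_button (a joint): Travel of the recessed zero button in m: 0 up, 0.008 fully down. Spring: 2 N starts it, 6 N holds it fully down; it comes up when released.
- tray: Catch tray, white open box, fixed, 150 mm (x) by 120 mm (y), 45 mm high, walls and floor 4 mm thick; origin at the centre of its underside, same heading as the scale. It stands 135 mm beside the plate's centre, on the scale's left (+y) or right (-y) side: read which.
- weight_case: Closed case of calibration weights, grey and black, fixed, 150 by 120 by 48 mm; origin at the centre of its underside. It stands on the other side of the scale from the tray.
- scraper_center (a point): Centre of the scraper block, a wooden block with a rubber foot standing on the bench: 110 mm long (its x), 20 mm thick (its y), 75 mm high, 140 g; this point is 37.5 mm above its foot. Grip it across the 20 mm, in its upper half.
- scraper: The same scraper block; origin at the centre of its foot, x along its 110 mm length, y across its 20 mm thickness, z up.
- stylus_grip (a point): Centre of the stylus's black round handle, 20 mm in diameter and 55 mm long; it stands upright in its stand, where this point is 107.5 mm above the bench. The tip is 97.5 mm below this point.
- stylus_tip (a point): Tip of the stylus: below the handle a steel shank 8 mm in diameter reaches 70 mm down to this point.
- stylus: The same stylus; origin at its tip, z up along its axis; 50 g.
- stand: Stylus stand, fixed grey block 70 by 70 by 80 mm with a vertical 13 mm hole in which the shank hangs, the handle resting on the block's top; origin at the centre of its underside.
- chip0_center (a point): Centre of porcelain chip 1, about 20 by 15 by 12 mm, 12 g, lying flat on the weighing plate.
- chip1_center (a point): Centre of porcelain chip 2, about 18 by 17 by 11 mm, 12 g, lying flat on the weighing plate.
- chip2_center (a point): Centre of porcelain chip 3, about 22 by 13 by 12 mm, 12 g, lying flat on the weighing plate.
- beaker: Glass beaker, 68 mm across, 85 mm high. Bystander, to be left alone; origin at the centre of its underside.
- jar: Amber glass jar, 56 mm across, 75 mm high. Bystander, to be left alone; origin at the centre of its underside.
- petri: Closed petri dish, 90 mm across, 16 mm high. Bystander, to be left alone; origin at the centre of its underside.
- spatula: Steel lab spoon, 150 mm long, lying. Bystander, to be left alone; origin at the centre of its underside.
- bottle: White plastic bottle, 66 mm across, 160 mm high. Bystander, to be left alone; origin at the centre of its underside.
- flask: Conical flask, 80 mm across, 113 mm high. Bystander, to be left alone; origin at the centre of its underside.
Things that resemble listed ones, but are neither listed nor needed, are in the scene too. Of the things like the stylus, leave any that is purple or red; of the rest the larger one is meant.

How it is judged (in metres and radians):
On the way, in this order (a step that is already met when the one before it is completed fails the run):
1. the gripped scraper is down on (or just over) the weighing plate (contact force between the fingers and scraper above 1.5 N and horizontal distance between scraper_center and plate_center below 0.12 m and z of scraper_center in the frame of plate_center below 0.048 m), for 0.1 s.
2. all three chips are in the tray, the scraper still gripped (x of chip0_center in the frame of tray between -0.075 and 0.075 m and y of chip0_center in the frame of tray between -0.06 and 0.06 m and z of chip0_center in the frame of tray between 0 and 0.04 m and x of chip1_center in the frame of tray between -0.075 and 0.075 m and y of chip1_center in the frame of tray between -0.06 and 0.06 m and z of chip1_center in the frame of tray between 0 and 0.04 m and x of chip2_center in the frame of tray between -0.075 and 0.075 m and y of chip2_center in the frame of tray between -0.06 and 0.06 m and z of chip2_center in the frame of tray between 0 and 0.04 m and contact force between the fingers and scraper above 1.5 N), for 0.1 s.
3. the scraper is released on the bench, clear of the scale, tray, case and stand (contact force between scraper and the fingers below 0.05 N and contact force between scraper and scale below 0.05 N and contact force between scraper and tray below 0.05 N and contact force between scraper and weight_case below 0.05 N and contact force between scraper and stand below 0.05 N and height (world z) of scraper_center below 0.045 m), for 0.2 s.
4. the stylus, gripped, holds the recessed button down (value of joint zero_button above 0.005 m and horizontal distance between stylus_tip and aperture below 0.009 m and z of stylus_tip in the frame of aperture below -0.025 m and contact force between the fingers and stylus above 1.5 N), for 0.2 s.
At the end, for the whole second after the job is handed in: Button at least 5 of 8 mm down under the gripped stylus (tip within 9 mm of the hole's axis, 25 mm deep or more); all three chips in the tray; scraper released on the bench (centre below 45 mm), touching none of scale, tray, weight case, stand, fingers (all of step 3 and all of step 4 and x of chip0_center in the frame of tray between -0.075 and 0.075 m and y of chip0_center in the frame of tray between -0.06 and 0.06 m and z of chip0_center in the frame of tray between 0 and 0.04 m and x of chip1_center in the frame of tray between -0.075 and 0.075 m and y of chip1_center in the frame of tray between -0.06 and 0.06 m and z of chip1_center in the frame of tray between 0 and 0.04 m and x of chip2_center in the frame of tray between -0.075 and 0.075 m and y of chip2_center in the frame of tray between -0.06 and 0.06 m and z of chip2_center in the frame of tray between 0 and 0.04 m); the arm keeps its last pose, push and grip.
It fails at once if a chip is touched by the fingers (contact force between the fingers and chip0 above 0.3 N or contact force between the fingers and chip1 above 0.3 N or contact force between the fingers and chip2 above 0.3 N).
It fails at once if the button is pressed before all chips are in the tray and the scraper is down (value of joint zero_button above 0.003 m and not ((x of chip0_center in the frame of tray between -0.075 and 0.075 m and y of chip0_center in the frame of tray between -0.06 and 0.06 m and z of chip0_center in the frame of tray between 0 and 0.04 m) and (x of chip1_center in the frame of tray between -0.075 and 0.075 m and y of chip1_center in the frame of tray between -0.06 and 0.06 m and z of chip1_center in the frame of tray between 0 and 0.04 m) and (x of chip2_center in the frame of tray between -0.075 and 0.075 m and y of chip2_center in the frame of tray between -0.06 and 0.06 m and z of chip2_center in the frame of tray between 0 and 0.04 m) and contact force between scraper and the fingers below 0.05 N and contact force between scraper and scale below 0.05 N and contact force between scraper and tray below 0.05 N and contact force between scraper and weight_case below 0.05 N and contact force between scraper and stand below 0.05 N and height (world z) of scraper_center below 0.045 m)).
It fails at once if the stylus is taken out before all chips are in the tray and the scraper is down (distance of stylus from where it was at the start of the episode above 0.04 m and not ((x of chip0_center in the frame of tray between -0.075 and 0.075 m and y of chip0_center in the frame of tray between -0.06 and 0.06 m and z of chip0_center in the frame of tray between 0 and 0.04 m) and (x of chip1_center in the frame of tray between -0.075 and 0.075 m and y of chip1_center in the frame of tray between -0.06 and 0.06 m and z of chip1_center in the frame of tray between 0 and 0.04 m) and (x of chip2_center in the frame of tray between -0.075 and 0.075 m and y of chip2_center in the frame of tray between -0.06 and 0.06 m and z of chip2_center in the frame of tray between 0 and 0.04 m) and contact force between scraper and the fingers below 0.05 N and contact force between scraper and scale below 0.05 N and contact force between scraper and tray below 0.05 N and contact force between scraper and weight_case below 0.05 N and contact force between scraper and stand below 0.05 N and height (world z) of scraper_center below 0.045 m)).
It fails at once if a bystander is moved by more than 40 mm (distance of any of beaker, jar, petri, spatula, bottle, flask from where it was at the start of the episode above 0.04 m).
It also fails if it takes over 61 s, if anything falls off the work surface, if the arm or the gripper's body presses on something with over 40 N, if the wrist force passes 120 N, or if a joint passes its speed limit or range.

## Working session

There is one attempt and no reset: what is moved stays moved. The work goes in short steps, Python scripts to look and compute and a tool call to move; the robot and the scene stay as the last step left them, time stands still between calls to the robot, and variables do not carry over. Pictures are saved under pics/ and viewed, and the job is handed in when it is done.

Besides the shell and the picture viewer there is one more tool, called after "Call:" by a JSON object that holds its "fn" and its "kwargs". servo_tool: Moves the arm, as the interface text tells. Its arguments: {"type":"object","properties":{"rows":{"type":"array"},"force":{"type":"number"}},"required":["rows"]}

```bash
ls; mkdir -p pics; python3 - <<'E'
from cell import *
import cv2, pickle
o=get_obs(); print(o)
for n in ["scene","side","wrist"]:
    p=read_camera(n); print(n,p.keys(),p["intrinsics"])
    cv2.imwrite(f"pics/{n}0.png",p["frame"]); pickle.dump(p,open(f"{n}0.pkl","wb"))
    if n!="wrist": print(p["cam_to_world"].round(3))
    else: print(p["tool_from_camera"].round(3))
E
```

```text
pics
{'time_s': 0.0, 'qpos': array([ 0.80817882, 18.44107211, -4.01516865, 83.1753626 ,  1.29520629,
       78.54150458, -3.2603796 ]), 'joint_velocities': array([ 0.0093505 , -0.0144834 ,  0.01158565,  0.05184285, -0.01345294,
       -0.10674618,  0.0423028 ]), 'effort': array([-2.58547143e-04, -4.91284704e+01, -4.03903294e-01, -3.12526345e+01,
       -6.40594075e-02,  4.37659642e-02,  1.61017233e-04]), 'tool_pos': array([ 6.49457817e-01, -5.90935827e-05,  2.32434612e-01]), 'tool_rot': array([-176.89274871,   89.88715039, -176.89185029]), 'force': array([ 0.32292484, -1.08283204,  0.66371263]), 'wrist_torque': array([ 0.06708753,  0.04482754, -0.04321503]), 'grip_width': 0.08714005241422194}
scene dict_keys(['frame', 'range_z', 'intrinsics', 'cam_to_world', 'shot']) [[490.97189408   0.         245.02022168]
 [  0.         490.97189408 188.8183339 ]
 [  0.           0.           1.        ]]
[[-0.753  0.501 -0.427  1.202]
 [ 0.658  0.57  -0.492  0.816]
 [-0.003 -0.651 -0.759  1.286]
 [ 0.     0.     0.     1.   ]]
side dict_keys(['frame', 'range_z', 'intrinsics', 'cam_to_world', 'shot']) [[406.45977401   0.         254.28047107]
 [  0.         406.45977401 183.21741702]
 [  0.           0.           1.        ]]
[[ 0.993 -0.076  0.094  0.455]
 [-0.121 -0.602  0.789 -0.845]
 [-0.004 -0.795 -0.607  0.771]
 [ 0.     0.     0.     1.   ]]
wrist dict_keys(['frame', 'range_z', 'intrinsics', 'tool_from_camera', 'shot']) [[325.06570949   0.         254.72249304]
 [  0.         325.06570949 190.85610669]
 [  0.           0.           1.        ]]
[[ 0.001 -0.245  0.969 -0.151]
 [ 0.    -0.969 -0.245  0.066]
 [ 1.     0.    -0.001 -0.   ]
 [ 0.     0.     0.     1.   ]]
```

View pics/scene0.png

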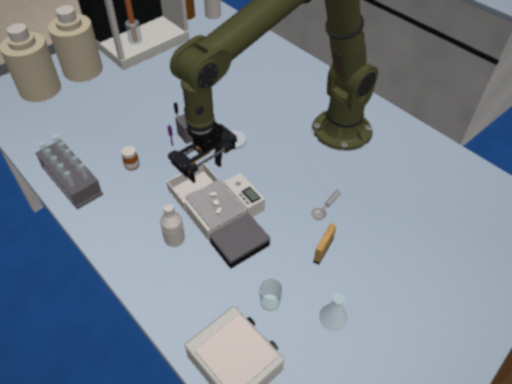

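View pics/side0.png

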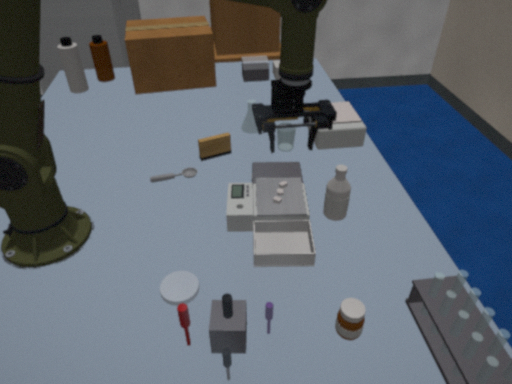

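View pics/wrist0.png

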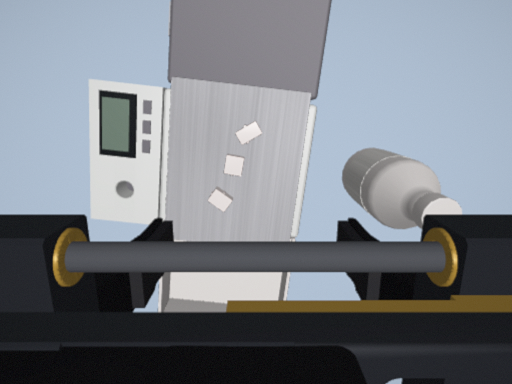

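The side picture shows the scale at (255,205), tray at (282,242) on the scale's right (-y), weight case at (278,185), scraper block at (214,145), stand at (229,320), spoon at (175,174). Next: the networks and depth.

```bash
cat > h.py <<'E'
from cell import *
import cv2, numpy as np
from scipy.spatial.transform import Rotation as Rt
def shot(n):
    o=get_obs(); p=read_camera(n)
    if n=="wrist":
        T=np.eye(4); T[:3,:3]=Rt.from_euler('xyz',o["tool_rot"],degrees=True).as_matrix(); T[:3,3]=o["tool_pos"]
        p["W"]=T@p["tool_from_camera"]
    else: p["W"]=p["cam_to_world"]
    return p
def cloud(p,m=None):
    z=p["range_z"]; v,u=np.nonzero((z>0) if m is None else (m&(z>0)))
    d=z[v,u]; K=p["intrinsics"]
    P=np.c_[(u-K[0,2])/K[0,0]*d,(v-K[1,2])/K[1,1]*d,d]
    return P@p["W"][:3,:3].T+p["W"][:3,3],u,v
def ray(p,u,v,z):
    K=p["intrinsics"]; d=p["W"][:3,:3]@np.array([(u-K[0,2])/K[0,0],(v-K[1,2])/K[1,1],1]); o=p["W"][:3,3]
    return o+d*(z-o[2])/d[2]
def proj(p,X):
    c=np.linalg.inv(p["W"])@np.r_[X,1]; q=p["intrinsics"]@c[:3]; return q[:2]/q[2]
E
cat > a.py <<'E'
from h import *
import pickle
names=["scale","tray","weight_case","scraper","stylus","stand","chip0_center","beaker","jar","petri","spatula","bottle","flask"]
for n in ["scene","side"]:
    p=shot(n); pickle.dump(p,open(n+"1.pkl","wb"))
    for k in names:
        for r in cut_out(k,p)[:5]:
            P,u,v=cloud(p,r["pixels"])
            if len(P)<5: continue
            print(n,k,round(r["score"],2),[round(float(x)) for x in r["extent"]],len(P),(np.percentile(P,[3,50,97],axis=0)*1000).round().astype(int).tolist())
E
python3 a.py
python3 - <<'E'
import cv2,numpy as np
a=cv2.imread("pics/side0.png"); 
cv2.imwrite("pics/side_c.png",cv2.resize(a[250:384,130:390],None,fx=3,fy=3,interpolation=cv2.INTER_CUBIC))
E
```

```text
scene scale 0.94 [225, 207, 80, 71] 2957 [[490, -63, 13], [605, 24, 66], [704, 92, 75]]
scene scale 0.3 [241, 140, 15, 19] 165 [[312, -253, 4], [337, -203, 15], [373, -178, 22]]
scene tray 0.78 [192, 185, 52, 42] 914 [[537, -188, 0], [621, -152, 8], [691, -86, 48]]
scene tray 0.5 [328, 243, 24, 39] 425 [[413, 314, 0], [473, 341, 68], [516, 358, 79]]
scene weight_case 0.87 [239, 239, 60, 58] 1961 [[573, 88, 12], [650, 155, 47], [719, 208, 54]]
scene scraper 0.66 [224, 204, 86, 65] 2973 [[490, -63, 13], [606, 24, 67], [704, 92, 75]]
scene scraper 0.64 [325, 246, 26, 44] 427 [[412, 314, 0], [474, 341, 68], [516, 358, 79]]
scene scraper 0.56 [192, 188, 53, 43] 940 [[537, -188, 0], [622, -151, 8], [691, -84, 47]]
scene stylus 0.63 [171, 128, 4, 7] 21 [[540, -363, 68], [546, -355, 81], [548, -348, 96]]
scene stylus 0.4 [177, 108, 9, 11] 45 [[402, -524, 4], [453, -444, 78], [458, -436, 99]]
scene stylus 0.26 [328, 204, 30, 28] 260 [[260, 205, 0], [354, 220, 12], [391, 246, 23]]
scene stand 0.75 [185, 130, 13, 30] 239 [[464, -395, 11], [491, -357, 61], [498, -326, 86]]
scene beaker 0.89 [272
[... 1717 characters left out ...]
 [179, 286, 42, 31] 1099 [[314, -269, 3], [353, -233, 16], [392, -189, 18]]
side chip0_center 0.42 [278, 200, 8, 9] 54 [[603, -32, 71], [612, -24, 80], [624, -14, 84]]
side beaker 0.55 [286, 137, 20, 33] 429 [[677, 318, 1], [704, 328, 53], [736, 383, 84]]
side jar 0.95 [352, 320, 26, 43] 1003 [[682, -402, 7], [703, -389, 57], [729, -356, 77]]
side petri 0.6 [180, 287, 40, 35] 1050 [[316, -269, 7], [353, -233, 16], [391, -189, 18]]
side spatula 0.62 [171, 175, 48, 12] 299 [[259, 198, -2], [328, 213, 11], [396, 250, 20]]
side bottle 0.84 [338, 194, 24, 60] 1083 [[750, -45, 9], [774, -33, 85], [805, -6, 160]]
side flask 0.7 [251, 115, 15, 34] 323 [[569, 462, 3], [596, 483, 38], [618, 506, 114]]
```

View pics/side_c.png

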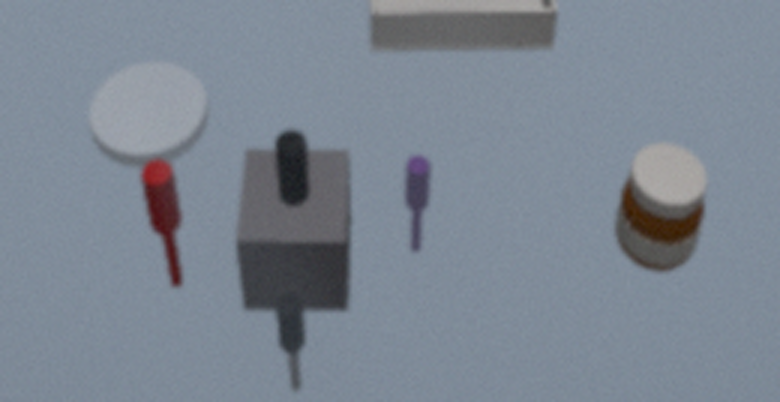

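Stylus-like things (side picture): red (184,318), purple (269,315), small dark one standing in front of the stand (228,362), and the black-handled one in the grey stand (227,305). The last one is meant: it is black, the largest, and it stands in the stand. Now the scale, chips and scraper in detail.

```bash
cat > b.py <<'E'
from h import *
import pickle
p=shot("wrist"); pickle.dump(p,open("w1.pkl","wb"))
P,u,v=cloud(p)
Z=np.zeros((384,512)); Z[v,u]=P[:,2]*1000
X=np.zeros((384,512,3)); X[v,u]=P*1000
for (a,b) in [(200,100),(190,220),(280,120),(300,120),(107,170),(150,190),(125,188),(240,40)]:
    print((a,b),X[b,a].round(1))
vis=np.clip(Z/160*255,0,255).astype(np.uint8)
cv2.imwrite("pics/wz.png",cv2.applyColorMap(vis,cv2.COLORMAP_JET))
cv2.imwrite("pics/wc.png",cv2.resize(p["frame"][70:300,80:330],None,fx=2.6,fy=2.6,interpolation=cv2.INTER_CUBIC))
for k in ["chip0_center","scale","tray","weight_case"]:
    for r in cut_out(k,p)[:5]:
        Q,_,_=cloud(p,r["pixels"])
        print(k,round(r["score"],2),[round(float(x)) for x in r["extent"]],(np.percentile(Q,[3,50,97],axis=0)*1000).round(1).tolist())
E
python3 b.py
```

```text
(200, 100) [598.6  73.5  70. ]
(190, 220) [583.5 -44.6  69.9]
(280, 120) [673.6  55.3  68.5]
(300, 120) [692.4  55.3  69.5]
(107, 170) [499.3   5.2  58.8]
(150, 190) [542.  -15.4  60.3]
(125, 188) [506.2 -19.4  35.3]
(240, 40) [635.5 129.   49.2]
chip0_center 0.61 [219, 200, 30, 22] [[605.4, -27.2, 73.5], [615.1, -18.4, 81.4], [624.7, -9.9, 82.8]]
scale 0.69 [202, 158, 226, 163] [[490.6, -58.6, 56.9], [594.3, 21.0, 69.0], [694.5, 85.1, 70.8]]
scale 0.46 [228, 276, 140, 78] [[537.3, -180.4, 2.4], [597.9, -159.7, 4.1], [683.4, -124.7, 45.0]]
tray 0.68 [225, 277, 138, 75] [[537.4, -180.4, 2.4], [596.7, -160.4, 4.1], [682.7, -132.9, 44.3]]
weight_case 0.8 [247, 49, 166, 98] [[570.8, 89.4, 45.9], [644.2, 128.4, 47.5], [711.0, 162.1, 49.0]]
```

View pics/wc.png

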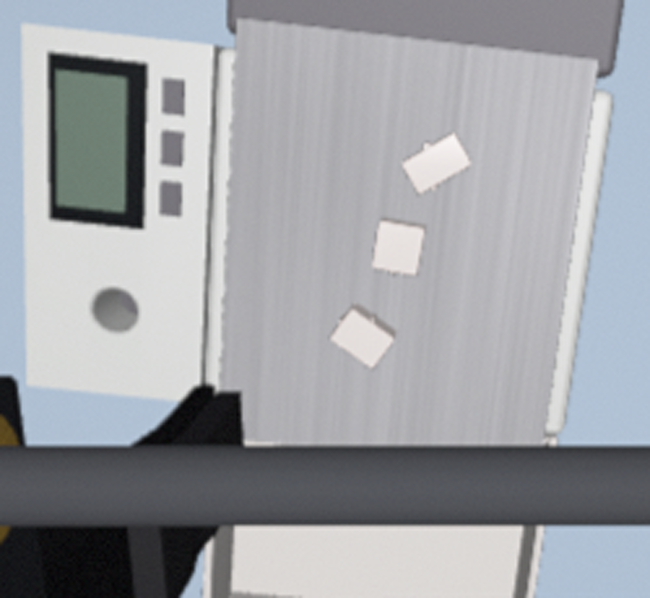

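View pics/wz.png

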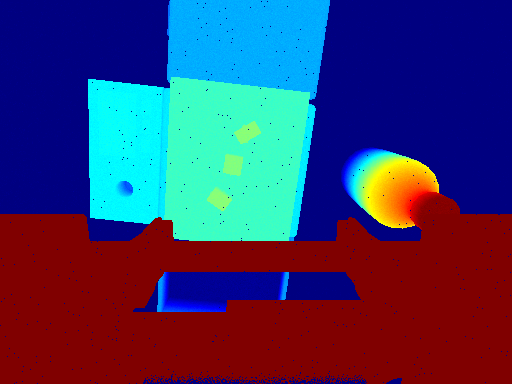

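The crop shows the console at left with the hole at about (125,188) in the wrist picture, the plate in the middle with three chips at (248,133), (233,165), (219,200), the weight case above and the tray below. Fitting the shapes now.

```bash
cat > c.py <<'E'
from h import *
import pickle
p=pickle.load(open("w1.pkl","rb"))
P,u,v=cloud(p); P=P*1000
def fit(P,nm):
    r=cv2.minAreaRect(P[:,:2].astype(np.float32)); print(nm,len(P),r)
m=(P[:,2]>66)&(P[:,2]<74)&(P[:,0]>540)&(P[:,0]<720)&(v<238)&(u>160)&(u<318)
A=np.zeros((384,512),np.uint8); A[v[m],u[m]]=1
A=cv2.morphologyEx(A,cv2.MORPH_OPEN,np.ones((5,5)))
s=A[v,u]>0; fit(P[s],"plate")
# line fits of plate edges
Q=P[s]
for name,key,oth,rng in [("left",0,1,(-30,60)),("right",0,1,(-30,60)),("top",1,0,(590,680))]:
    pts=[]
    for c in np.arange(rng[0],rng[1],3):
        b=Q[abs(Q[:,oth]-c)<1.5]
        if len(b)<5: continue
        e=b[:,key].min() if name=="left" else b[:,key].max()
        pts.append((c,e))
    k=np.polyfit(*np.array(pts).T,1); print(name,k,np.degrees(np.arctan(k[0])))
m=(P[:,2]>54)&(P[:,2]<63)&(u<166)&(v<222)&(u>80)
A=np.zeros((384,512),np.uint8); A[v[m],u[m]]=1
A=cv2.morphologyEx(A,cv2.MORPH_OPEN,np.ones((3,3)))
s=A[v,u]>0; fit(P[s],"deck")
# hole: project image contour of non-deck
H=p["frame"][170:206,107:145]; g=cv2.cvtColor(H,cv2.COLOR_BGR2GRAY); mm=(g<195).astype(np.uint8)
n,l,st,ce=cv2.connectedComponentsWithStats(mm)
for i in range(1,n):
    if st[i,4]>60:
        cs,_=cv2.findContours((l==i).astype(np.uint8),0,1); e=cv2.fitEllipse(cs[0]); print(e,ce[i],st[i]); print("hole",ray(p,107+e[0][0],170+e[0][1],0.060)*1000)
m=(P[:,2]>77.5)&(P[:,2]<90)&(u>190)&(u<280)&(v>110)&(v<225)
A=np.zeros((384,512),np.uint8); A[v[m],u[m]]=1
n,l,st,ce=cv2.connectedComponentsWithStats(A)
for i in range(1,n):
    if st[i,4]>50:
        fit(P[l[v,u]==i],"chip"); 
# scraper & stylus from fixed cams
for n in ["side","scene"]:
    q=pickle.load(open(n+"1.pkl","rb")); P,u,v=cloud(q); P*=1000
    s=(P[:,0]>380)&(P[:,0]<540)&(P[:,1]>280)&(P[:,1]<380)
    t=s&(P[:,2]>66)&(P[:,2]<84); fit(P[t],n+" scraper top"); print(np.median(P[t],0))
    t=s&(P[:,2]>8)&(P[:,2]<84); fit(P[t],n+" scraper all")
    s=(abs(P[:,0]-458)<30)&(abs(P[:,1]+365)<30)
    t=s&(P[:,2]>90)&(P[:,2]<145); fit(P[t],n+" styl"); print(P[t].mean(0),P[t].max(0))
    t=(abs(P[:,0]-458)<60)&(abs(P[:,1]+365)<60)&(abs(P[:,2]-80)<4);fit(P[t],n+" standtop")
E
python3 c.py
```

```text
plate 19175 ((627.65625, 9.464530944824219), (157.66004943847656, 130.2843780517578), 83.70247650146484)
left [1.09301040e-01 5.61802065e+02] 6.237726795360969
right [1.12497674e-01 6.91687099e+02] 6.41865514534576
top [-1.09250499e-01  1.57011464e+02] -6.234865186870178
deck 10222 ((521.46484375, 19.916015625), (140.3787841796875, 77.56208801269531), 84.07421112060547)
((16.788944244384766, 18.65863037109375), (16.500608444213867, 18.898351669311523), 122.13060760498047) [16.78518519 18.66666667] [  8  10  19  18 270]
hole [515.01203217 -14.06678637  60.        ]
chip 350 ((642.5829467773438, 44.709503173828125), (22.332290649414062, 14.85183048248291), 34.777347564697266)
chip 346 ((628.451171875, 13.540060997009277), (19.7275447845459, 16.878938674926758), 80.09854888916016)
chip 324 ((614.63818359375, -19.41691780090332), (15.443065643310547, 20.302236557006836), 53.815032958984375)
side scraper top 164 ((459.96746826171875, 327.4303894042969), (109.60693359375, 25.49036407470703), 18.57668685913086)
[458.16756543 325.64102995  73.44643935]
side scraper all 633 ((460.409240722656
[... 321 characters left out ...]
77832031, -362.6134948730469), (73.6742172241211, 69.82339477539062), 82.33930969238281)
scene scraper top 223 ((461.76263427734375, 333.2775573730469), (114.12921142578125, 20.61220359802246), 18.03472900390625)
[466.8174101  335.54095072  75.164753  ]
scene scraper all 390 ((468.5734558105469, 331.47540283203125), (126.07598114013672, 84.45864868164062), 11.902490615844727)
scene styl 11 ((468.7898254394531, -360.1006774902344), (14.410439491271973, 3.3495357036590576), 74.70426177978516)
[ 468.54917253 -360.29734536  121.30047069] [ 471.49423078 -353.34720009  138.71966285]
scene standtop 73 ((482.83154296875, -364.7378845214844), (80.39594268798828, 31.92134666442871), 66.88032531738281)
```

Call:
{"fn": "servo_tool", "kwargs": {"rows": [-10, 20, 0, -4, 0, -30, 50, 0, -11, 0, -50, 88, 0, -18, 0, -72, 126, 0, -25, 0, -94, 164, 0, -32, 0, -116, 202, 0, -39, 0, -138, 240, 0, -46, 0, -158, 276, 0, -53, 0, -175, 306, 0, -60, 0, -188, 328, 0, -66, 0]}}

```text
time_s: 2.63
tool_pos: [0.4655, 0.3219, 0.2339]
tool_rot: [80.3, 90.0, 15.8]
force: [-0.7, 0.7, -0.1]
grip_width: 0.087
```

Call:
{"fn": "servo_tool", "kwargs": {"rows": [0, 0, -10, -6, 0, 0, 0, -20, -6, 0, 0, 0, -20, -6, 0]}}

```text
time_s: 2.88
tool_pos: [0.4658, 0.3192, 0.2113]
tool_rot: [-60.6, 89.8, -130.6]
force: [-1.2, -1.8, -0.5]
grip_width: 0.0869
```

```bash
cat > d.py <<'E'
from h import *
import pickle
o=get_obs(); print(o["time_s"],o["qpos"].round(1),o["tool_pos"].round(4),o["tool_rot"].round(2))
R=Rt.from_euler('xyz',o["tool_rot"],degrees=True).as_matrix(); print("jaw",np.degrees(np.arctan2(R[1,2],R[0,2])),"down",R[:,0].round(3))
p=shot("wrist"); pickle.dump(p,open("w2.pkl","wb")); cv2.imwrite("pics/w2.png",p["frame"])
P,u,v=cloud(p); P*=1000
s=(P[:,0]>380)&(P[:,0]<540)&(P[:,1]>265)&(P[:,1]<395)
t=s&(P[:,2]>68)&(P[:,2]<82); A=np.zeros((384,512),np.uint8);A[v[t],u[t]]=1
A=cv2.morphologyEx(A,cv2.MORPH_OPEN,np.ones((3,3))); t=t&(A[v,u]>0)
print(t.sum(),cv2.minAreaRect(P[t,:2].astype(np.float32)),np.median(P[t],0))
E
python3 d.py
```

```text
2.8833 [ -26.8    9.4  -11.5   96.8    2.    74.2 -108.8] [0.4658 0.3192 0.2113] [ -60.56   89.77 -130.64]
jaw -70.07559131350938 down [-0.003 -0.003 -1.   ]
2552 ((462.9236145019531, 331.8332824707031), (108.97981262207031, 19.3951473236084), 18.71143341064453) [466.51545235 333.15905446  74.50643593]
```

View pics/w2.png

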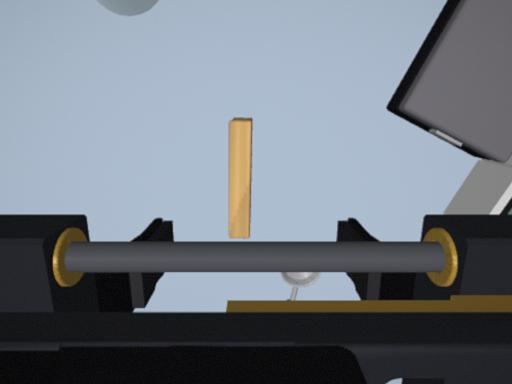

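Call:
{"fn": "servo_tool", "kwargs": {"rows": [0, 0, 0, 0, 0, 0, 0, 0, 0, 0, 0, 0, 0, 0, 0]}}

```text
time_s: 3.18
tool_pos: [0.4676, 0.3195, 0.2141]
tool_rot: [86.0, 90.0, 15.7]
force: [0.5, 0.3, -0.4]
grip_width: 0.087
```

```bash
python3 d.py
```

```text
3.1833 [ -26.7    9.3  -11.5   96.6    1.9   74.2 -108.9] [0.4676 0.3195 0.2141] [86.   89.96 15.68]
jaw -70.32393938661025 down [ 0.001  0.    -1.   ]
2510 ((463.0665588378906, 331.9725341796875), (108.881103515625, 19.59037971496582), 18.60090446472168) [466.36452065 333.10050232  74.47792904]
```

Scraper at (463.0, 332.0) mm, yaw 18.6°, agrees in two shots. Descending.

Call:
{"fn": "servo_tool", "kwargs": {"rows": [-5, 12, -10, -1, 0, -5, 12, -40, -1, 0, -5, 12, -75, -1, 0, -5, 12, -110, -1, 0, -5, 12, -140, -1, 0, -5, 12, -158, -1, 0, -5, 12, -164, -1, 0, -5, 12, -164, -1, 0], "force": 35}}

```text
time_s: 3.9
tool_pos: [0.4609, 0.3315, 0.0481]
tool_rot: [-73.3, 89.8, -144.5]
force: [-0.1, 0.2, -0.7]
grip_width: 0.0871
```

Call:
{"fn": "servo_tool", "kwargs": {"rows": [0, 0, 0, 0, 0.6, 0, 0, 0, 0, 1, 0, 0, 0, 0, 1, 0, 0, 0, 0, 1, 0, 0, 0, 0, 1, 0, 0, 0, 0, 1], "force": 35}}

```text
time_s: 4.4
tool_pos: [0.4619, 0.3326, 0.0502]
tool_rot: [100.3, 89.9, 29.0]
force: [-0.3, -0.0, -0.8]
grip_width: 0.0545
```

Call:
{"fn": "servo_tool", "kwargs": {"rows": [0, 0, 0, 0, 1, 0, 0, 0, 0, 1, 0, 0, 0, 0, 1, 0, 0, 0, 0, 1, 0, 0, 0, 0, 1, 0, 0, 0, 0, 1, 0, 0, 0, 0, 1]}}

```text
time_s: 4.98
tool_pos: [0.4616, 0.3324, 0.0495]
tool_rot: [-59.6, 90.0, -130.8]
force: [0.6, 0.5, -0.7]
grip_width: 0.0195
```

Call:
{"fn": "servo_tool", "kwargs": {"rows": [0, 0, 12, 0, 1, 0, 0, 40, 0, 1, 5, -5, 70, -1, 1, 20, -25, 95, -4, 1, 38, -55, 110, -8, 1, 58, -85, 115, -12, 1, 78, -115, 115, -16, 1, 98, -145, 115, -19, 1, 118, -175, 115, -22, 1, 138, -205, 115, -25, 1]}}

```text
time_s: 5.82
tool_pos: [0.6002, 0.1259, 0.1655]
tool_rot: [117.0, 90.0, 20.6]
force: [0.6, 0.3, -1.7]
grip_width: 0.0196
```

Call:
{"fn": "servo_tool", "kwargs": {"rows": [15, -22, 0, 0, 1, 27, -40, 0, 0, 1, 33, -50, 0, 0, 1, 33, -50, 0, 0, 1, 33, -50, 0, 0, 1, 33, -50, 0, 0, 1]}}

```text
time_s: 6.32
tool_pos: [0.6316, 0.08, 0.1646]
tool_rot: [-141.9, 89.9, 122.1]
force: [0.0, 1.0, -1.5]
grip_width: 0.0199
```

```bash
cat > e.py <<'E'
from h import *
import pickle,sys
o=get_obs(); print(o["time_s"],o["qpos"].round(1),o["tool_pos"].round(4),o["force"].round(2),o["grip_width"])
R=Rt.from_euler('xyz',o["tool_rot"],degrees=True).as_matrix(); print("jaw",np.degrees(np.arctan2(R[1,2],R[0,2])),"down",R[:,0].round(3))
for n in sys.argv[2:]:
    p=shot(n); cv2.imwrite(f"pics/{n}_{sys.argv[1]}.png",p["frame"]); pickle.dump(p,open(f"{n}_{sys.argv[1]}.pkl","wb"))
E
python3 e.py 3 wrist side
```

```text
6.3167 [ -10.4   19.     1.1   90.4   -0.5   70.7 -105.3] [0.6316 0.08   0.1646] [ 0.02  0.99 -1.45] 0.019908535567410447
jaw -96.09114505757128 down [-0.001  0.002 -1.   ]
```

View pics/wrist_3.png

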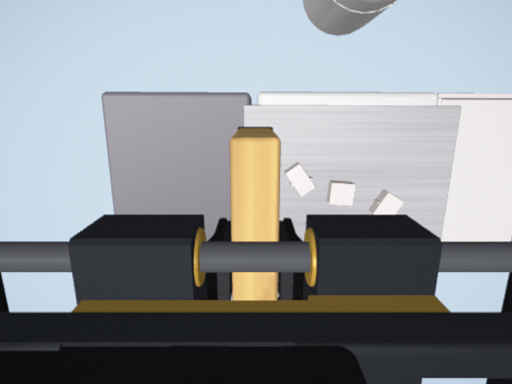

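View pics/side_3.png

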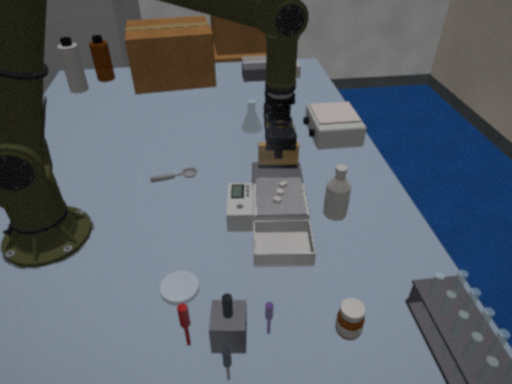

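Call:
{"fn": "servo_tool", "kwargs": {"rows": [1, -2, -10, 0, 1, 2, -2, -25, 0, 1, 2, -2, -36, 0, 1, 2, -2, -41, 0, 1, 2, -2, -42, 0, 1, 2, -2, -42, 0, 1, 2, -2, -42, 0, 1]}}

```text
time_s: 7.0
tool_pos: [0.6349, 0.0756, 0.1231]
tool_rot: [105.0, 90.0, 8.8]
force: [-0.1, 0.2, -2.0]
grip_width: 0.0201
```

Call:
{"fn": "servo_tool", "kwargs": {"rows": [0, 0, -1, 0, 1, 0, 0, -1, 0, 1, 0, 0, -1, 0, 1]}}

```text
time_s: 7.25
tool_pos: [0.6348, 0.0755, 0.1221]
tool_rot: [102.5, 90.0, 6.2]
force: [0.6, 0.6, -1.9]
grip_width: 0.0199
```

```bash
python3 e.py 4 wrist side; python3 -c "
import cv2
a=cv2.imread('pics/side_4.png')[110:270,200:340]
cv2.imwrite('pics/side_4c.png',cv2.resize(a,None,fx=4,fy=3.5,interpolation=cv2.INTER_CUBIC))"
```

```text
7.25 [ -10.1   21.1    1.2   92.6   -0.5   66.3 -105.1] [0.6348 0.0755 0.1221] [ 0.58  0.63 -1.94] 0.019892261458963688
jaw -96.24560144529784 down [ 0.001  0.    -1.   ]
```

View pics/wrist_4.png

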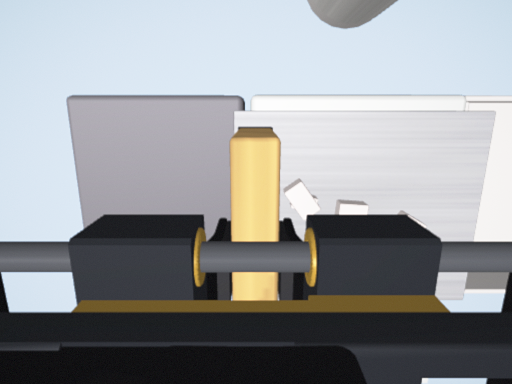

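View pics/side_4c.png

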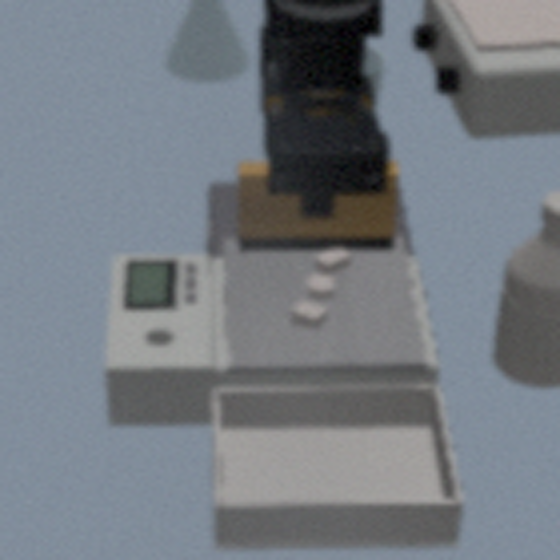

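Call:
{"fn": "servo_tool", "kwargs": {"rows": [0, 0, -1, 0, 1, 0, -4, -1, 0, 1, -1, -10, -1, 0, 1, -2, -18, -1, 0, 1, -3, -26, -1, 0, 1, -4, -34, -1, 0, 1, -5, -42, -1, 0, 1, -6, -50, -1, 0, 1, -6, -58, -1, 0, 1, -7, -66, -1, 0, 1]}}

```text
time_s: 8.18
tool_pos: [0.6277, 0.0084, 0.1207]
tool_rot: [78.4, 90.0, -17.8]
force: [-0.2, -0.4, -2.1]
grip_width: 0.0199
```

```bash
python3 e.py 5 wrist side; python3 -c "
import cv2
a=cv2.imread('pics/side_5.png')[110:270,200:340]
cv2.imwrite('pics/side_5c.png',cv2.resize(a,None,fx=4,fy=3.5,interpolation=cv2.INTER_CUBIC))"
```

```text
8.1833 [ -5.5  19.9   2.8  94.5  -1.1  65.7 -98.7] [0.6277 0.0084 0.1207] [-0.24 -0.38 -2.12] 0.019871476997993222
jaw -96.26505303703632 down [ 0. -0. -1.]
```

View pics/wrist_5.png

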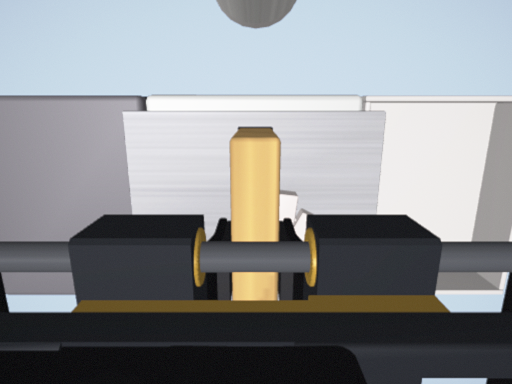

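View pics/side_5c.png

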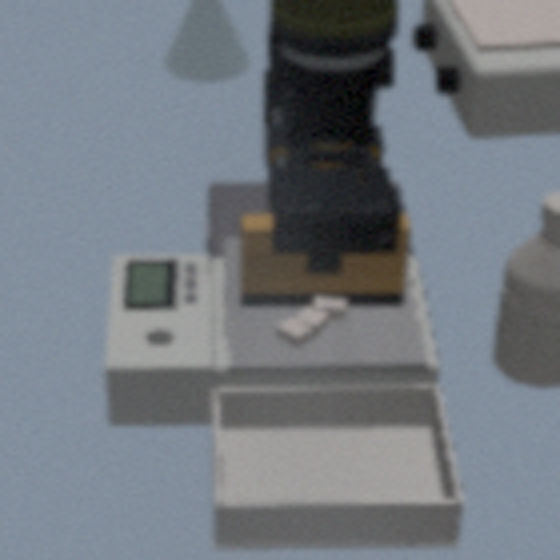

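The three chips run ahead of the scraper and the plate behind it is clear. Continuing over the edge.

Call:
{"fn": "servo_tool", "kwargs": {"rows": [-1, -7, 0, 0, 1, -2, -14, 0, 0, 1, -2, -21, 0, 0, 1, -3, -28, 0, 0, 1, -4, -35, 0, 0, 1, -5, -42, 0, 0, 1, -5, -49, 0, 0, 1, -6, -56, 0, 0, 1, -7, -62, 0, 0, 1, -7, -68, 0, 0, 1]}}

```text
time_s: 9.12
tool_pos: [0.6203, -0.0594, 0.1206]
tool_rot: [-51.9, 90.0, -148.1]
force: [0.4, 0.5, -1.7]
grip_width: 0.0197
```

Call:
{"fn": "servo_tool", "kwargs": {"rows": [0, -4, 0, 0, 1, -1, -8, 0, 0, 1, -1, -11, 0, 0, 1, -1, -11, 0, 0, 1, -1, -11, 0, 0, 1]}}

```text
time_s: 9.53
tool_pos: [0.6196, -0.0695, 0.1206]
tool_rot: [-136.1, 90.0, 127.6]
force: [-0.7, -0.2, -1.1]
grip_width: 0.0198
```

```bash
python3 e.py 6 wrist side; python3 -c "
import cv2
a=cv2.imread('pics/side_6.png')[110:270,200:340]
cv2.imwrite('pics/side_6c.png',cv2.resize(a,None,fx=4,fy=3.5,interpolation=cv2.INTER_CUBIC))"
```

```text
9.5333 [ -0.   19.4   4.9  95.1  -1.8  65.5 -90.9] [ 0.6196 -0.0695  0.1206] [-0.73 -0.2  -1.09] 0.019784523408606872
jaw -96.25521341784298 down [-0.  0. -1.]
```

View pics/wrist_6.png

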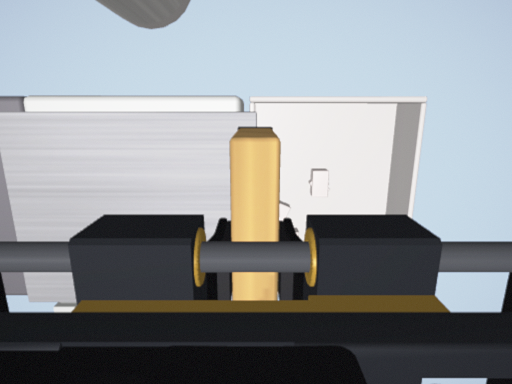

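View pics/side_6c.png

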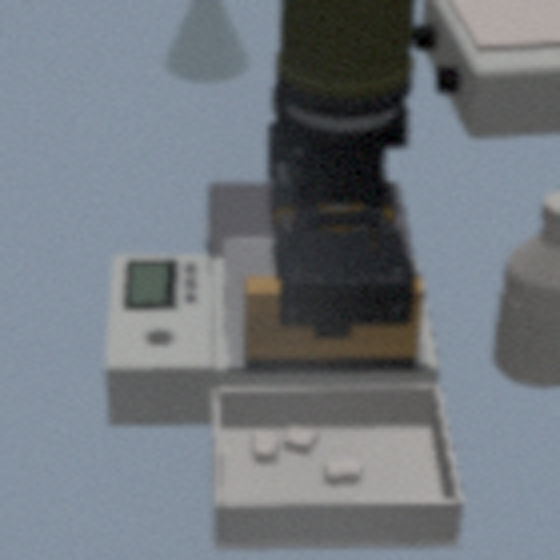

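All three chips lie in the tray (side picture about (266,236), (275,234), (285,244)) and the plate ahead of the scraper is empty. Taking the scraper back to its old spot.

Call:
{"fn": "servo_tool", "kwargs": {"rows": [0, 0, 15, 0, 1, 0, 4, 40, 0, 1, -8, 20, 45, 2, 1, -20, 52, 45, 5, 1, -33, 86, 45, 8, 1, -46, 120, 45, 11, 1, -60, 154, 45, 14, 1, -74, 188, 45, 17, 1, -88, 222, 45, 20, 1, -102, 256, 45, 23, 1]}}

```text
time_s: 10.47
tool_pos: [0.5153, 0.1893, 0.1653]
tool_rot: [158.9, 90.0, 86.0]
force: [0.9, 0.7, -1.3]
grip_width: 0.0199
```

Call:
{"fn": "servo_tool", "kwargs": {"rows": [-14, 34, 0, 2, 1, -28, 68, 0, 2, 1, -40, 98, 0, 2, 1, -50, 124, 0, 2, 1, -56, 144, 0, 2, 1, -56, 146, 0, 2, 1, -56, 146, 0, 2, 1, -56, 146, 0, 2, 1]}}

```text
time_s: 11.13
tool_pos: [0.4609, 0.3322, 0.1652]
tool_rot: [-29.5, 89.9, -100.7]
force: [0.6, 0.0, -1.8]
grip_width: 0.0197
```

```bash
python3 e.py 7 side; python3 -c "
import cv2
a=cv2.imread('pics/side_7.png')[90:270,180:360]
cv2.imwrite('pics/side_7c.png',cv2.resize(a,None,fx=3.3,fy=3.3,interpolation=cv2.INTER_CUBIC))"
python3 - <<'E'
from h import *
import pickle
p=pickle.load(open("side_7.pkl","rb")); P,u,v=cloud(p); P*=1000
c=np.array([627.7,7.7]); ex=np.array([.994,-.11]); ey=np.array([.11,.994])
L=np.c_[(P[:,:2]-c)@ex,(P[:,:2]-c)@ey]
s=(abs(L[:,0])<69)&(abs(L[:,1]+135)<54)&(P[:,2]>9)&(P[:,2]<40)
A=np.zeros((384,512),np.uint8);A[v[s],u[s]]=1
n,l,st,ce=cv2.connectedComponentsWithStats(A)
for i in range(1,n):
    if st[i,4]>8: k=l[v,u]==i; print(st[i,4],ce[i].round(),np.median(L[k],0).round(),np.median(P[k,2]).round(1))
s=(abs(L[:,0])<60)&(abs(L[:,1])<75); print("plate max z",np.percentile(P[s,2],[50,99,99.9]).round(1))
E
```

```text
11.1333 [ -26.2   11.7  -13.9   99.7    3.    69.  -112. ] [0.4609 0.3322 0.1652] [ 0.56  0.01 -1.8 ] 0.01969151293249745
jaw -71.15134065991853 down [-0.    -0.001 -1.   ]
43 [275. 235.] [ -19. -101.] 14.6
43 [266. 237.] [ -42. -110.] 15.2
48 [285. 244.] [   6. -136.] 15.7
plate max z [69.6 72.6 73.2]
```

View pics/side_7c.png

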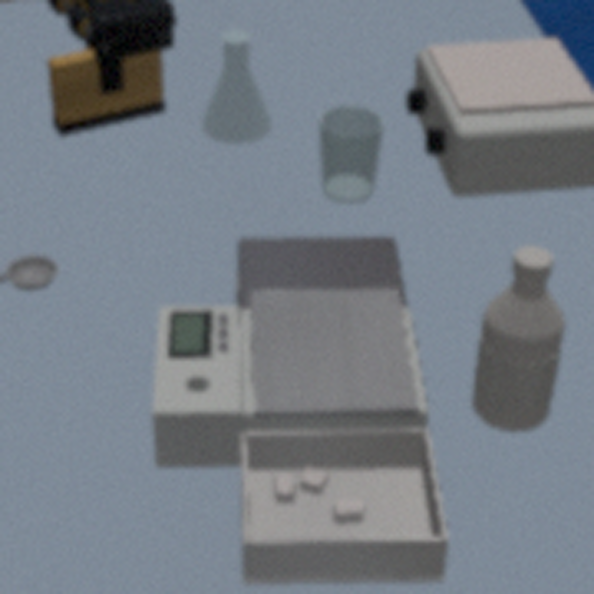

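The plate is clear, three chips are inside the tray walls at floor level. Lowering the scraper.

Call:
{"fn": "servo_tool", "kwargs": {"rows": [0, 0, -12, 0, 1, 0, 0, -40, 0, 1, 0, 0, -70, 0, 1, 0, 0, -95, 0, 1, 0, 0, -108, 0, 1, 0, 0, -113, 0, 1, 0, 0, -115, 0, 1, 0, 0, -115, 0, 1, 0, 0, -115, 0, 1]}}

```text
time_s: 11.93
tool_pos: [0.4627, 0.333, 0.0518]
tool_rot: [105.3, 89.9, 34.0]
force: [-0.4, 0.8, -2.1]
grip_width: 0.0201
```

```bash
python3 e.py 8
```

```text
11.9333 [ -26.8   18.4  -13.4  105.7    5.1   56.4 -113.6] [0.4627 0.333  0.0518] [-0.36  0.84 -2.12] 0.020143566660757038
jaw -71.27047076147424 down [ 0.002  0.001 -1.   ]
```

Call:
{"fn": "servo_tool", "kwargs": {"rows": [0, 0, -1, 0, 1, 0, 0, -1.5, 0, 1, 0, 0, -1.5, 0, 1]}}

```text
time_s: 12.18
tool_pos: [0.4619, 0.3327, 0.0496]
tool_rot: [102.6, 89.9, 31.4]
force: [-0.3, -0.1, -1.1]
grip_width: 0.0197
```

```bash
python3 e.py 8
```

```text
12.1833 [ -26.8   18.5  -13.4  105.8    5.1   56.2 -113.7] [0.4619 0.3327 0.0496] [-0.35 -0.07 -1.14] 0.019707639106152218
jaw -71.24655590638713 down [ 0.001  0.001 -1.   ]
```

Near contact; releasing and rising.

Call:
{"fn": "servo_tool", "kwargs": {"rows": [0, 0, -0.5, 0, 0.6, 0, 0, -0.5, 0, 0.3, 0, 0, -0.5, 0, 0, 0, 0, -0.5, 0, 0, 0, 0, -0.5, 0, 0, 0, 0, -0.5, 0, 0, 0, 0, -0.5, 0, 0, 0, 0, -0.5, 0, 0]}}

```text
time_s: 12.85
tool_pos: [0.4616, 0.3324, 0.0486]
tool_rot: [-31.4, 90.0, -102.7]
force: [-0.3, 0.6, 0.5]
grip_width: 0.065
```

Call:
{"fn": "servo_tool", "kwargs": {"rows": [0, 0, 5, 0, 0, 0, 0, 20, 0, 0, 0, 0, 50, 0, 0, 0, 0, 85, 0, 0, 0, 0, 120, 0, 0, 0, 0, 155, 0, 0, 0, 0, 185, 0, 0, 0, 0, 190, 0, 0]}}

```text
time_s: 13.52
tool_pos: [0.4638, 0.3343, 0.2457]
tool_rot: [105.6, 89.4, 34.4]
force: [0.9, 0.4, 0.3]
grip_width: 0.0869
```

```bash
python3 e.py 9 wrist
```

```text
13.5167 [ -25.9    8.7  -13.9   93.7    2.2   77.2 -111.4] [0.4638 0.3343 0.2457] [0.91 0.42 0.26] 0.08691210614850167
jaw -71.24411529035608 down [ 0.009  0.006 -1.   ]
```

View pics/wrist_9.png

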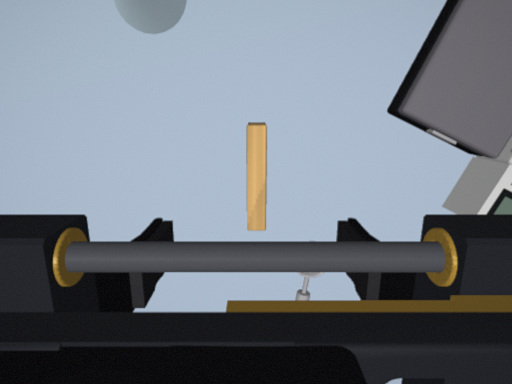

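The scraper stands upright on the bench (top at about (257,177)). On to the stylus stand.

Call:
{"fn": "servo_tool", "kwargs": {"rows": [5, -15, 0, 0, 0, 12, -45, 0, -2, 0, 20, -80, 0, -4, 0, 28, -117, 0, -6, 0, 35, -154, 0, -8, 0, 41, -191, 0, -10, 0, 46, -228, 0, -12, 0, 50, -265, 0, -14, 0, 53, -302, 0, -16, 0, 55, -339, 0, -18, 0]}}

```text
time_s: 14.4
tool_pos: [0.5158, -0.0085, 0.2374]
tool_rot: [-83.9, 89.9, -173.3]
force: [0.0, 0.9, -0.2]
grip_width: 0.087
```

Call:
{"fn": "servo_tool", "kwargs": {"rows": [0, -37, 0, -2, 0, -2, -74, 0, -4, 0, -7, -111, 0, -6, 0, -13, -148, 0, -7, 0, -20, -185, 0, -7, 0, -28, -222, 0, -7, 0, -36, -256, 0, -7, 0, -43, -285, 0, -7, 0, -49, -305, 0, -7, 0, -52, -312, 0, -7, 0]}}

```text
time_s: 15.23
tool_pos: [0.4619, -0.3225, 0.2374]
tool_rot: [-60.8, 89.8, -157.3]
force: [-0.8, 0.1, 0.1]
grip_width: 0.0872
```

Call:
{"fn": "servo_tool", "kwargs": {"rows": [0, 0, 0, 0, 0, 0, 0, 0, 0, 0, 0, 0, 0, 0, 0]}}

```text
time_s: 15.48
tool_pos: [0.4655, -0.3162, 0.2381]
tool_rot: [-161.3, 89.9, 102.6]
force: [1.0, 1.0, -0.0]
grip_width: 0.0872
```

```bash
python3 e.py 10 wrist side
```

```text
15.4833 [ 13.7   7.6  19.7  96.1  -2.7  76.8 -62.3] [ 0.4655 -0.3162  0.2381] [ 0.96  0.97 -0.03] 0.08719764999436191
jaw -96.07030028400237 down [-0.     0.001 -1.   ]
```

View pics/wrist_10.png

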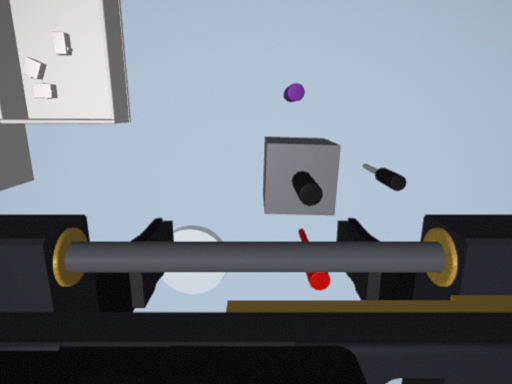

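The wrist view shows the black handle in the grey stand (top disc about (311,192)), purple at (294,92), red at (319,279), small dark one at (390,179). Measuring the handle.

```bash
cat > f.py <<'E'
from h import *
import pickle,sys
p=pickle.load(open(sys.argv[1],"rb")); P,u,v=cloud(p); P*=1000
s=(abs(P[:,0]-458)<35)&(abs(P[:,1]+365)<35)
for lo,hi in [(132,140),(85,125)]:
    t=s&(P[:,2]>lo)&(P[:,2]<hi); print(lo,t.sum(),P[t].mean(0).round(1),P[t].min(0).round(1),P[t].max(0).round(1),cv2.minEnclosingCircle(P[t,:2].astype(np.float32)))
t=(abs(P[:,0]-458)<60)&(abs(P[:,1]+365)<60)&(abs(P[:,2]-80)<4);print(cv2.minAreaRect(P[t,:2].astype(np.float32)))
E
python3 f.py wrist_10.pkl; python3 f.py side_10.pkl
```

```text
132 439 [ 460.4 -361.4  134.4] [ 450.6 -371.3  132. ] [ 469.7 -351.9  136.7] ((459.966552734375, -361.5890808105469), 9.879054069519043)
85 226 [ 466.8 -357.9  106. ] [ 456.5 -368.2   85. ] [ 469.8 -351.7  125. ] ((461.9588928222656, -360.22137451171875), 9.666621208190918)
((459.7254638671875, -361.76739501953125), (70.22294616699219, 70.48894500732422), 82.44306945800781)
132 75 [ 457.9 -364.1  135. ] [ 449.3 -372.   132.4] [ 466.7 -353.4  137.2] ((457.7936096191406, -363.1285400390625), 9.997502326965332)
85 130 [ 458.2 -369.8  105.6] [ 448.4 -373.4   85.2] [ 467.9 -360.8  124.2] ((457.98272705078125, -363.4671936035156), 9.971084594726562)
((458.17474365234375, -362.48297119140625), (72.48226165771484, 69.99991607666016), 82.27732849121094)
```

Call:
{"fn": "servo_tool", "kwargs": {"rows": [-3, -20, 0, 0, 0, -6, -42, -5, 0, 0, -6, -46, -30, 0, 0, -6, -46, -65, 0, 0, -6, -46, -98, 0, 0, -6, -46, -122, 0, 0, -6, -46, -134, 0, 0, -6, -46, -137, 0, 0, -6, -46, -137, 0, 0, -6, -46, -137, 0, 0]}}

```text
time_s: 16.42
tool_pos: [0.4598, -0.365, 0.1033]
tool_rot: [63.1, 89.8, -33.1]
force: [-0.4, -0.4, 0.0]
grip_width: 0.0868
```

```bash
python3 e.py 11 wrist side; python3 -c "
import cv2
a=cv2.imread('pics/side_11.png')[240:384,130:330]
cv2.imwrite('pics/side_11c.png',cv2.resize(a,None,fx=3.5,fy=3.5,interpolation=cv2.INTER_CUBIC))"
```

```text
16.4167 [ 17.9  16.8  21.  102.   -6.7  62.3 -55. ] [ 0.4598 -0.365   0.1033] [-0.44 -0.44  0.  ] 0.08683241999893414
jaw -96.20943220550234 down [ 0.002 -0.001 -1.   ]
```

View pics/side_11c.png

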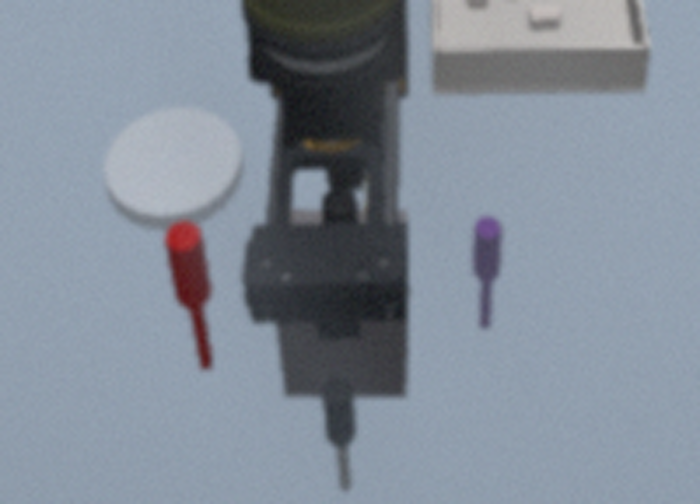

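View pics/wrist_11.png

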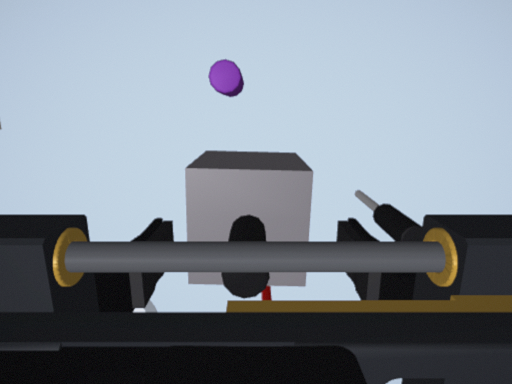

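Call:
{"fn": "servo_tool", "kwargs": {"rows": [0, 2.5, -2, 0, 0.3, 0, 2.5, -2, 0, 0.6, 0, 2.5, -2, 0, 1, 0, 2.5, -2, 0, 1, 0, 2.5, -2, 0, 1, 0, 2.5, -2, 0, 1, 0, 2.5, -2, 0, 1, 0, 2.5, -2, 0, 1, 0, 2.5, -2, 0, 1, 0, 2.5, -2, 0, 1], "force": 45}}

```text
time_s: 17.35
tool_pos: [0.4586, -0.3621, 0.0995]
tool_rot: [-64.5, 90.0, -160.7]
force: [0.1, 0.3, -0.8]
grip_width: 0.0283
```

Call:
{"fn": "servo_tool", "kwargs": {"rows": [0, 0, 0, 0, 1, 0, 0, 0, 0, 1, 0, 0, 0, 0, 1, 0, 0, 0, 0, 1, 0, 0, 0, 0, 1]}}

```text
time_s: 17.77
tool_pos: [0.4586, -0.362, 0.0995]
tool_rot: [-93.4, 90.0, 170.3]
force: [-0.4, 1.0, -0.6]
grip_width: 0.0194
```

```bash
python3 e.py 12 wrist
```

```text
17.7667 [ 17.8  16.8  20.9 102.5  -6.7  62.  -55.2] [ 0.4586 -0.362   0.0995] [-0.38  0.98 -0.57] 0.019389260636932727
jaw -96.24944223385197 down [-0.  0. -1.]
```

View pics/wrist_12.png

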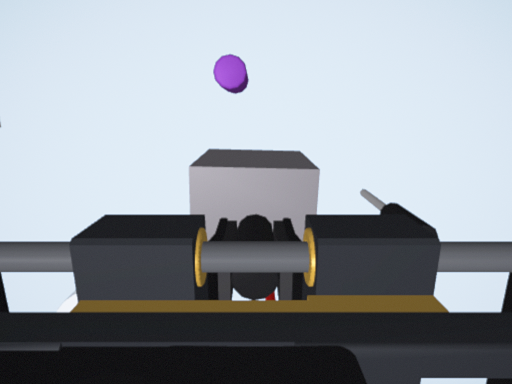

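Gripped. Lifting straight up, then over to the console.

Call:
{"fn": "servo_tool", "kwargs": {"rows": [0, 0, 8, 0, 1, 0, 0, 25, 0, 1, 0, 0, 50, 0, 1, 0, 0, 75, 0, 1, 0, 0, 95, 0, 1, 0, 0, 105, 0, 1, 0, 0, 105, 0, 1]}}

```text
time_s: 18.4
tool_pos: [0.4598, -0.3632, 0.2077]
tool_rot: [64.5, 89.7, -31.8]
force: [0.3, -0.4, 0.3]
grip_width: 0.0193
```

```bash
python3 e.py 13 side; python3 -c "
import cv2
a=cv2.imread('pics/side_13.png')[200:384,130:330]
cv2.imwrite('pics/side_13c.png',cv2.resize(a,None,fx=3,fy=3,interpolation=cv2.INTER_CUBIC))"
```

```text
18.4 [ 16.8  11.4  21.6  95.7  -4.4  73.5 -57. ] [ 0.4598 -0.3632  0.2077] [ 0.32 -0.42  0.34] 0.019251453787510135
jaw -96.2560282003832 down [ 0.005 -0.003 -1.   ]
```

View pics/side_13c.png

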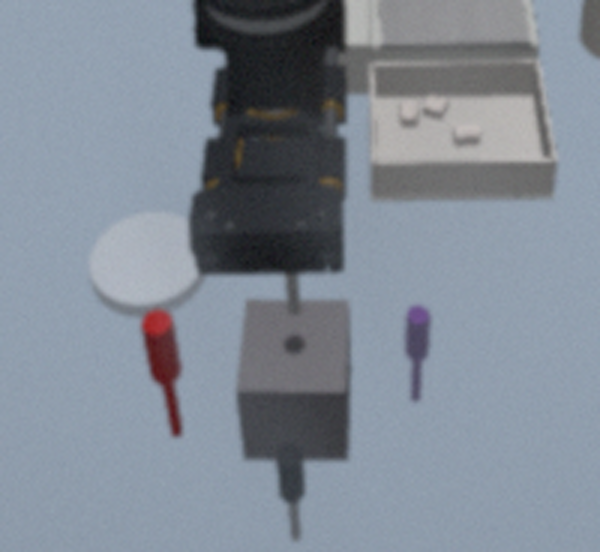

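Call:
{"fn": "servo_tool", "kwargs": {"rows": [2, 10, 0, 0, 1, 6, 35, 0, 0, 1, 12, 70, 0, 0, 1, 18, 106, 0, 0, 1, 24, 142, 0, 0, 1, 30, 178, 0, 0, 1, 36, 214, 0, 0, 1, 42, 250, 0, 0, 1, 48, 284, 0, 0, 1, 52, 310, 0, 0, 1]}}

```text
time_s: 19.28
tool_pos: [0.5094, -0.0474, 0.2027]
tool_rot: [-104.9, 89.8, 159.1]
force: [0.6, 0.3, 0.3]
grip_width: 0.0192
```

Call:
{"fn": "servo_tool", "kwargs": {"rows": [2, 20, 0, 0, 1, 3, 34, 0, 0, 1, 3, 39, 0, 0, 1, 3, 39, 0, 0, 1, 3, 39, 0, 0, 1]}}

```text
time_s: 19.7
tool_pos: [0.5128, -0.0137, 0.2036]
tool_rot: [-61.2, 89.9, -157.4]
force: [-0.8, 0.5, -0.8]
grip_width: 0.0193
```

```bash
python3 e.py 14 wrist side; python3 -c "
import cv2
a=cv2.imread('pics/side_14.png')[100:270,170:370]
cv2.imwrite('pics/side_14c.png',cv2.resize(a,None,fx=3,fy=3,interpolation=cv2.INTER_CUBIC))"
```

```text
19.7 [ -5.8   2.8   4.5 104.8  -0.2  72.5 -97.5] [ 0.5128 -0.0137  0.2036] [-0.82  0.47 -0.75] 0.019347549236094105
jaw -96.25997481993424 down [-0.002 -0.001 -1.   ]
```

View pics/side_14c.png

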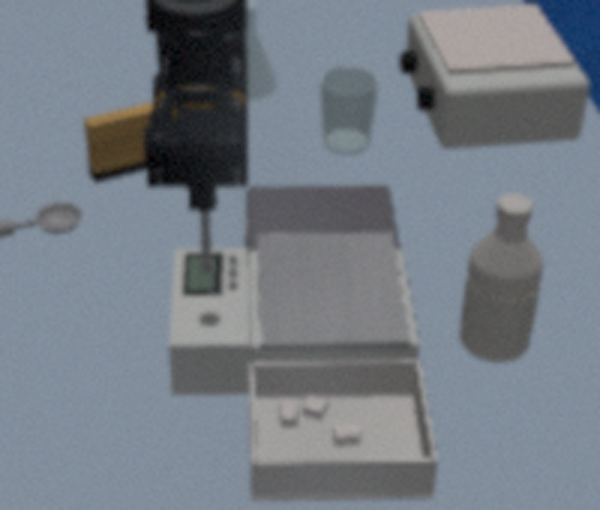

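View pics/wrist_14.png

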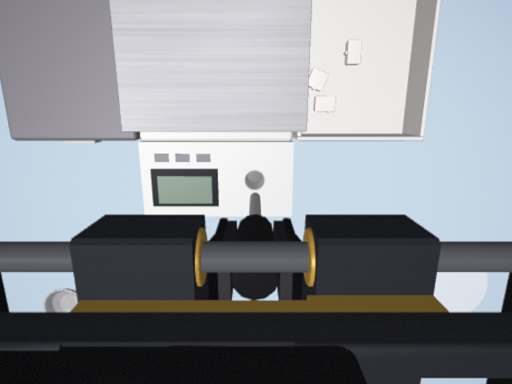

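The wrist picture shows the hole at (255,180) and the shank at (255,205), both in the middle column; measuring both in each camera.

```bash
cat > g.py <<'E'
from h import *
import pickle,sys
p=pickle.load(open(f"wrist_{sys.argv[1]}.pkl","rb")); P,u,v=cloud(p); P*=1000
f=p["frame"]; x0,y0=238,164
g=cv2.cvtColor(f[y0:194,x0:272],cv2.COLOR_BGR2GRAY)
m=(g<190).astype(np.uint8); n,l,st,ce=cv2.connectedComponentsWithStats(m)
for i in range(1,n):
    if st[i,4]>60:
        cs,_=cv2.findContours((l==i).astype(np.uint8),0,1); e=cv2.fitEllipse(cs[0]); print(st[i],e); print("hole wrist",ray(p,x0+e[0][0],y0+e[0][1],0.060)*1000)
s=(abs(P[:,0]-515)<30)&(abs(P[:,1]+14)<20)&(P[:,2]>75)&(P[:,2]<185)&(u>235)&(u<275)&(v<216)
for lo in range(75,185,10):
    t=s&(P[:,2]>=lo)&(P[:,2]<lo+10)
    if t.sum()>3: print(lo,t.sum(),P[t].mean(0).round(1),P[t].min(0).round(1),P[t].max(0).round(1))
p=pickle.load(open(f"side_{sys.argv[1]}.pkl","rb")); P,u,v=cloud(p); P*=1000
f=p["frame"]; x0,y0=230,195
g=cv2.cvtColor(f[y0:218,x0:252],cv2.COLOR_BGR2GRAY)
m=(g<150).astype(np.uint8); n,l,st,ce=cv2.connectedComponentsWithStats(m)
for i in range(1,n):
    if st[i,4]>8: print(st[i],ce[i],"hole side",ray(p,x0+ce[i][0],y0+ce[i][1],0.060)*1000)
s=(abs(P[:,0]-515)<30)&(abs(P[:,1]+14)<30)&(P[:,2]>75)&(P[:,2]<190)
for lo in range(75,190,10):
    t=s&(P[:,2]>=lo)&(P[:,2]<lo+10)
    if t.sum()>1: print(lo,t.sum(),P[t].mean(0).round(1),P[t].min(0).round(1),P[t].max(0).round(1))
E
python3 g.py 14
```

```text
[  7   7  19  19 292] ((16.1240234375, 15.72684097290039), (18.082902908325195, 18.721834182739258), 63.533145904541016)
hole wrist [514.96620784 -14.47203286  60.        ]
115 35 [517.1 -14.9 120.4] [515.2 -18.2 115.1] [518.  -11.5 124.8]
125 39 [516.8 -15.  130.6] [513.4 -18.5 125.6] [517.9 -10.7 134.9]
135 44 [516.8 -14.7 139.9] [514.  -18.5 135. ] [518.2 -10.9 144.9]
145 52 [517. -15. 150.] [514.9 -18.4 145.4] [518.1 -11.1 154.9]
155 60 [517.1 -14.9 160.3] [515.  -18.3 155.1] [518.1 -11.3 165. ]
165 6 [517.5 -14.7 166.1] [517.2 -16.5 165.5] [517.8 -12.8 166.7]
[ 0  0 20  4 69] [8.27536232 1.36231884] hole side [513.29608454  26.35778029  60.        ]
[ 6  8  8  6 37] [ 9.48648649 10.91891892] hole side [512.8815533  -14.51309761  60.        ]
[ 0 19 22  4 88] [10.5 20.5] hole side [511.96887397 -53.13263011  60.        ]
115 9 [512.7 -20.  120. ] [510.  -22.3 115.5] [515.5 -17.8 124.4]
125 11 [512.3 -19.  130. ] [508.3 -22.5 127.4] [515.9 -15.2 134.4]
135 11 [511.4 -19.2 140.2] [508.2 -22.3 135.2] [516.  -16.2 144.5]
145 9 [511.1 -18.7 150.4] [508.6 -21.6 145.9] [513.6 -15.6 154. ]
155 10 [511.4 -18.6 160.5] [508.8 -20.8 155.5] [513.9 -15.8 164.4]
165 8 [511.6 -18.6 169.6] [509.1 -21.  165.3] [514.3 -17.2 174. ]
175 7 [512.5 -19.6 178.2] [509.2 -22.4 176.1] [516.7 -17.7 183.7]
185 4 [510.3 -24.8 186. ] [506.6 -25.4 185.8] [514.  -24.1 186.4]
```

Call:
{"fn": "servo_tool", "kwargs": {"rows": [1, 1, -8, 0, 1, 1, 1, -20, 0, 1, 1, 1, -32, 0, 1, 1, 1, -42, 0, 1, 1, 1, -48, 0, 1, 1, 1, -49, 0, 1, 1, 1, -49, 0, 1]}}

```text
time_s: 20.38
tool_pos: [0.5142, -0.0121, 0.1548]
tool_rot: [-77.4, 89.9, -173.6]
force: [-0.9, 0.2, -0.8]
grip_width: 0.0196
```

```bash
python3 e.py 15 wrist side; python3 -c "
import cv2
a=cv2.imread('pics/side_15.png')[160:240,210:310]
b=cv2.imread('pics/wrist_15.png')[130:250,190:320]
cv2.imwrite('pics/side_15c.png',cv2.resize(a,None,fx=6,fy=6,interpolation=cv2.INTER_CUBIC))
cv2.imwrite('pics/wrist_15c.png',cv2.resize(b,None,fx=4,fy=4,interpolation=cv2.INTER_CUBIC))"
```

```text
20.3833 [ -5.8   5.1   4.4 108.2  -0.4  66.8 -97.5] [ 0.5142 -0.0121  0.1548] [-0.86  0.24 -0.79] 0.019610732645649817
jaw -96.25206902051744 down [-0.002 -0.    -1.   ]
```

View pics/side_15c.png

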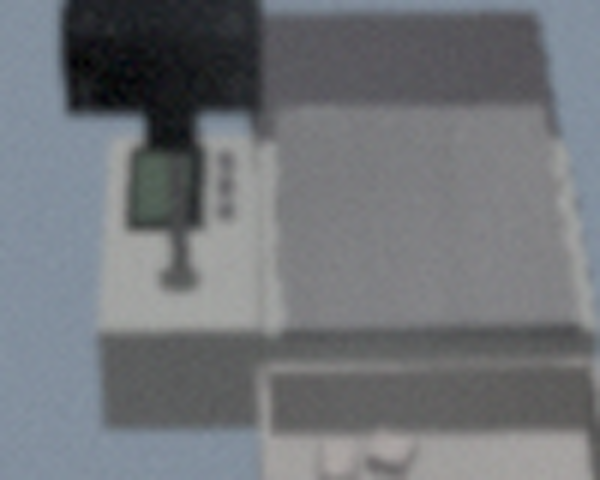

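View pics/wrist_15c.png

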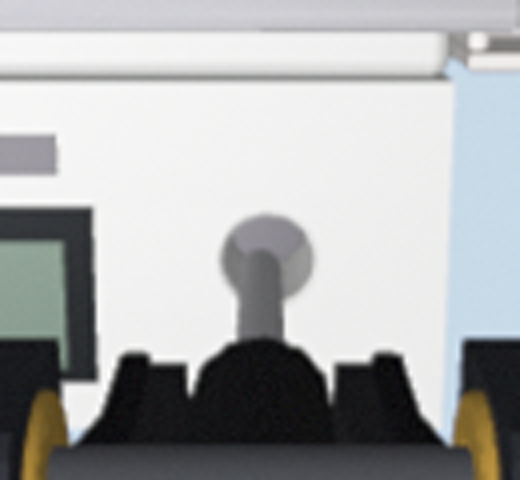

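The tip sits 5 mm over the hole, inside it in both views and about 1 mm to +y. Entering.

Call:
{"fn": "servo_tool", "kwargs": {"rows": [0, -1, -2, 0, 1, 0, -1, -8, 0, 1, 0, -1, -15, 0, 1, 0, -1, -21, 0, 1, 0, -1, -25, 0, 1, 0, -1, -26, 0, 1, 0, -1, -26, 0, 1]}}

```text
time_s: 21.07
tool_pos: [0.5142, -0.0131, 0.1289]
tool_rot: [-75.6, 89.9, -171.9]
force: [0.1, -0.2, -0.5]
grip_width: 0.0192
```

Call:
{"fn": "servo_tool", "kwargs": {"rows": [0, 0, -3, 0, 1, 0, 0, -6, 0, 1, 0, 0, -7, 0, 1, 0, 0, -7, 0, 1]}}

```text
time_s: 21.4
tool_pos: [0.515, -0.0131, 0.1229]
tool_rot: [94.1, 89.9, -2.1]
force: [0.6, -0.4, 2.5]
grip_width: 0.0189
```

```bash
python3 e.py 16
```

```text
21.4 [ -5.6   6.9   4.4 110.2  -0.6  62.9 -97.2] [ 0.515  -0.0131  0.1229] [ 0.62 -0.41  2.49] 0.01890222257138874
jaw -96.24996721058712 down [ 0.001 -0.    -1.   ]
```

Call:
{"fn": "servo_tool", "kwargs": {"rows": [0, 0, -2, 0, 1, 0, 0, -4, 0, 1, 0, 0, -5, 0, 1, 0, 0, -5, 0, 1, 0, 0, -5, 0, 1]}}

```text
time_s: 21.82
tool_pos: [0.515, -0.013, 0.118]
tool_rot: [95.5, 89.9, -0.7]
force: [-0.6, -0.2, 4.1]
grip_width: 0.0193
```

```bash
python3 e.py 16
```

```text
21.8167 [ -5.6   7.2   4.4 110.4  -0.6  62.3 -97.2] [ 0.515 -0.013  0.118] [-0.57 -0.25  4.08] 0.019302402908347206
jaw -96.24678346514942 down [ 0.001 -0.    -1.   ]
```

Call:
{"fn": "servo_tool", "kwargs": {"rows": [0, 0, -1.5, 0, 1, 0, 0, -3, 0, 1, 0, 0, -3, 0, 1, 0, 0, -3, 0, 1]}}

```text
time_s: 22.15
tool_pos: [0.5153, -0.0131, 0.1163]
tool_rot: [98.0, 89.9, 1.7]
force: [-1.8, -0.2, 12.0]
grip_width: 0.0189
```

```bash
python3 e.py 16; python3 e.py 16
```

```text
22.15 [ -5.6   7.3   4.4 110.5  -0.6  62.1 -97.2] [ 0.5153 -0.0131  0.1163] [-1.81 -0.18 11.97] 0.018898645790923766
jaw -96.25084047661349 down [ 0.002  0.    -1.   ]
22.15 [ -5.6   7.3   4.4 110.5  -0.6  62.1 -97.2] [ 0.5153 -0.0131  0.1163] [-1.81 -0.18 11.97] 0.018898645790923766
jaw -96.25084047661349 down [ 0.002  0.    -1.   ]
```

Force rose to 12 N with the tip at about 27 mm: the button is on its stop. Hold and check.

Call:
{"fn": "servo_tool", "kwargs": {"rows": [0, 0, 0, 0, 1, 0, 0, 0, 0, 1, 0, 0, 0, 0, 1, 0, 0, 0, 0, 1, 0, 0, 0, 0, 1, 0, 0, 0, 0, 1]}}

```text
time_s: 22.65
tool_pos: [0.5153, -0.0131, 0.1162]
tool_rot: [97.8, 89.9, 1.6]
force: [-2.1, -0.6, 11.7]
grip_width: 0.0191
```

```bash
python3 e.py 17 side wrist; python3 -c "
import cv2
a=cv2.imread('pics/side_17.png')[110:270,190:330]
b=cv2.imread('pics/wrist_17.png')
cv2.imwrite('pics/end.png',cv2.resize(a,None,fx=4,fy=3.7,interpolation=cv2.INTER_CUBIC))"
```

```text
22.65 [ -5.6   7.3   4.4 110.5  -0.6  62.1 -97.2] [ 0.5153 -0.0131  0.1162] [-2.11 -0.57 11.69] 0.019056872824532833
jaw -96.24774845006202 down [ 0.002  0.    -1.   ]
```

View pics/end.png

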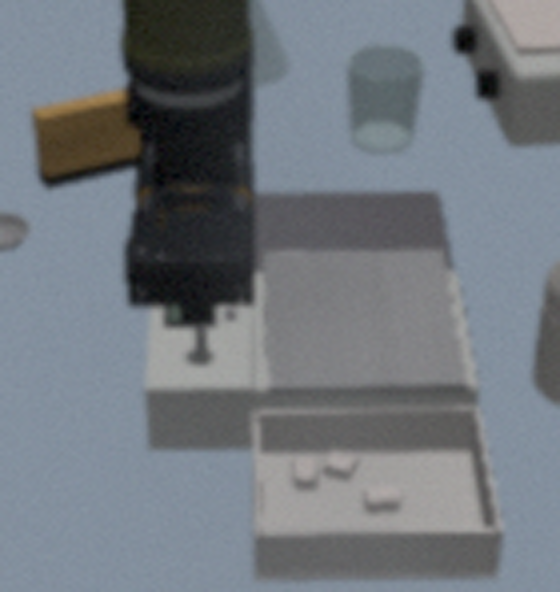

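View pics/wrist_17.png

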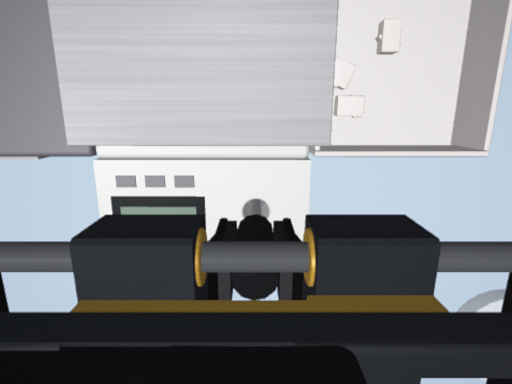

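View pics/side_17.png

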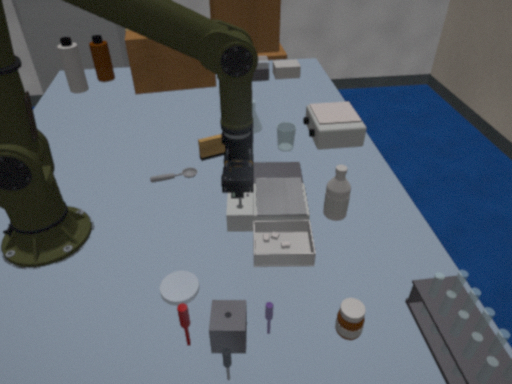

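```bash
python3 -c "
from cell import *
print(sign_off()); o=get_obs(); print(o['time_s'],o['tool_pos'],o['force'],o['grip_width'])"
```

```text
the job is handed in; nothing more can be done
None
the job is handed in; nothing more can be done
```

I wiped the three chips into the tray and stood the scraper back on the bench. The zero button is now held down with the black stylus from the stand. I handed the job in at about 22.7 s; no verdict was reported.

**Last checks**
- **Chips:** in the side and wrist pictures all three lie in the tray and the plate is clear. Depth measured after the sweep put them on the tray floor, inside the walls.
- **Scraper:** it stands in its old spot, well away from the scale, tray, weight case and stand.
- **Button:** the push held steady at about 12 N over the last half second. The tip worked out at about 27 mm above the bench, which is the height with the button fully down.
- **Grip:** the fingers stayed on the handle at 19 mm opening.
- **Bystanders:** those in view (flask partly hidden) look unmoved in the last side picture.

**Disagreement:** just before the insertion the side camera put the tip about 4 mm short of the hole along y, while the wrist camera put it within 0.3 mm. I went by the wrist view, and close crops from both cameras then showed the tip inside the hole. I could not read the button's travel directly, so it rests on the force and the tip height.

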